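# Seat a mirror pillar in the V of its post clamp on an optical table

## Robot

A 7-joint arm with a two-finger parallel gripper is mounted at the origin on the work surface. World frame = base frame: x ahead of the robot, y to its left, z up, the work surface at z = 0. Lengths are in mm, angles in rad, forces in N, time in s.
With the tool pointing down it reaches from about 400 to 900 mm from the base axis. Payload 5.5 kg.
Tool frame: the origin (TCP) lies midway between the tips of the shut fingers; the grasp point (between the pads) lies 19 mm behind it; z points along the fingers, y is the direction in which the jaws open and shut (so a half turn about z gives the same grasp; the last joint's range is limited). The gripper opens to 92 mm and grips with 3 to 60 N. Pads are 19 mm wide; open, the fingers measure 130 mm over their backs; the gripper's body (75 mm by 190 mm) begins 47 mm behind the grasp point.
Start: joints at [1.475, 0.501, -0.427, 1.55, 0.221, 1.138, -0.21], TCP at [228.281, -608.595, 226.729] pointing down, gripper open.
Joint ranges: [-2.88, 2.88], [-0.31, 2.03], [-1.54, 1.56], [0.2, 2.42], [-1.41, 4.55], [0.19, 2.02], [-2.57, 2.57]. Speed limits (rad/s): [2.57, 2.57, 3.14, 3.14, 3.14, 3.14, 3.14].

## Interface

Orientations are given as a 3x3 rotation matrix whose columns are the frame's x, y, z axes.
In Python, from cell import manip gives the robot as it stands. The module is installed in compiled form; this text tells all that it offers.
- The arm moves only by the tool move_arm, never from a script. Its argument "rows" is a list of rows, each a list of 7 numbers: the shift along the tool's x, y, z in m, then the turn, a rotation vector about the tool's x, y, z in rad, then the finger opening in m, from 0 to 0.0918. A call has exactly 10 rows; each row shifts and turns the pose as measured when the row begins, along the tool's axes as they then stand; what a row does not reach is not made up. A row lasts 1/8 s, in which the tool goes at most 62.5 mm and 10.7 degrees, less where a joint would pass 70% of its speed; a pose out of reach is approached as far as the arm can. A call is refused whole if a number of a shift passes 0.0625 or a number of a turn 0.188, either way. A call with a gripper value outside its range is refused whole. The fingers move at their own pace and stop on an object; the grip force is fixed at half the most. Time passes only in rows, so rows that do not move let the fingers close, or fill a call up. It gives the time, the measured TCP pose, the force and the opening at its end, in the units of the state.
- manip.sense(): the state, without advancing time (a new reading comes with each control period).
- manip.camera(name): name is "side" or "top"; returns a dict with "pixels" (420x560x3 uint8, blue, green, red), "fx", "fy", "cx", "cy" (pixels), "dist" ([k1, k2, p1, p2, k3] as OpenCV has them; the pictures are not rectified), "R" (3x3) and "t" (3): a world point X has camera coordinates R X + t. Camera axes: x right, y down, z forward; pixel columns grow to the right and rows downward; lengths in mm; the calibration is good to about 2 mm. A picture is of the moment at which its call begins. There is no depth.
- manip.close_job(): hands the job in, once; it reports no verdict.
Trained networks look in the newest picture that a camera, given by its name, has taken for a name from the list of things; names that differ only in an ending like _2 or _b are one class to them, and where a whole thing is asked for, a point or a joint stands for the part that bears it (a point fixed in the world has none). Each returns a list of dicts, best first, with "conf" (0 to 1); they miss things now and then, are a little off and sometimes report something else, mostly with a low value. They report only what shows in the picture. A call takes as long as a camera call. They do not tell look-alikes from the thing itself.
- manip.silhouettes(camera, name): "region" (420x560 bool, what is visible of it) and "uv" ([column, row] in pixels, amid what is visible of it).
The state is a dict: "clock": time; "q": joint angles; "joint_velocities": joint speeds; "joint_torque": joint torques, N m; "tcp_pos": TCP position; "tcp_rot": TCP orientation; "force": force on the tool from outside, world axes, zero at the start; "ft_torque": the same for the moment, N m; "opening": finger opening in mm.
Only numpy, scipy, OpenCV 4.12 (cv2) and the standard library are available. Lean on these libraries where they do the work, as an engineer would, in place of code of your own. Each camera call takes 0.05 s, during which the arm holds its last target. There are 200 camera calls.

## Task

Put the gold mirror on its bright steel pillar back into the post clamp: stand it on the table in front of the V with the mirror facing out of the mouth (away from the V), and with the arm still open push it home, gently but firmly, until the pillar bears on both faces of the V. Then swing the teal arm shut until its pad bears on the pillar, and let go. Hold it only by the pillar, never touch the mirror, never press it against a face or the pad with more than 15 N, and leave everything else where it is.

Things in the scene. Friction and masses are not known exactly. Their poses are not given: they have to be found in the camera images.
- mirror_post_mid (a point): Centre of the bright steel pillar to be seated, half-way up (25 mm above its foot): a plain upright cylinder 38 mm across and 50 mm tall, 0.4 to 0.6 kg, loose on the table. z is up; the gold mirror on its flat top looks along the pillar's own -x, which at the start lies within 0.6 rad of world -x (towards the robot's side).
- mirror_post: The same steel pillar with its mirror; origin at the centre of its foot, axes as mirror_post_mid.
- mirror_optic: The gold mirror in its thin black ring, fixed on top of the steel pillar: not to be touched. Ring 25 mm across, 9 mm thick along x, from 50 to 76 mm above the table; a small screw head on it reaches 79 mm. Origin and axes as mirror_post (at the pillar's foot).
- mirror_front (a point): A point 19 mm in front of the pillar's axis on the side to which the gold mirror faces, 63.5 mm above the foot.
- post_clamp: Black post clamp, bolted down. Origin on the table, exactly on the axis of a fully seated pillar; +x points into the V (push along +x), its mouth opens to -x, z up. 90 degree V of two upright bare-metal faces, 22 mm tall, meeting at x = 27, ending at x = 11, y = +-16 mm (backs of the jaws: x = 18, y = +-23 mm); the black block behind them spans x 20 to 52, y +-30 mm, also 22 mm tall. The pillar stands and slides on bare table.
- face_left: V face on the +y side; origin at the foot of the line where a seated pillar touches it (x = 13.4, y = 13.4 mm of post_clamp); own +x points into the metal. Friction is about 0.6, the table's too: half a mm off-centre the pillar wedges on one face only, felt as a sideways force on the hand. Ease it the way that force points until it vanishes: both faces then carry. Keep the hand's weight off the pillar.
- face_right: V face on the -y side; origin at the foot of the line where a seated pillar touches it (x = 13.4, y = -13.4 mm of post_clamp); own +x points into the metal. A steady push of 8 to 12 N along +x of post_clamp is right (each face then takes more than the 1.5 N it needs for a moment); above 15 N on one face, or on the arm's pad, the clamp is bruised.
- clamp_hinge (a point): Upright hinge axis of the teal swing arm, 22 mm above the table, at x = -28, y = -50 mm of post_clamp; axes as post_clamp. The hinge hub is 18 mm across, 28 mm high. It stands on a low rail; such rails, 7 mm high, run along both sides of the mouth (y = 44 to 60 mm left and right, x = -38 to 52 mm).
- clamp_pin (a point): Middle of the upright round steel pin on the free end of the swing arm, 34 mm above the table, 88 mm from the hinge axis; the pin is 10 mm across and stands from 22 mm (the arm's top) to 46 mm. The arm is a bar 12 mm thick and 96 mm long from the hinge, from 8 to 22 mm above the table.
- swing_arm (a joint): Angle of the swing arm, rad: 0 = shut across the mouth, its rubber pad (50 mm from the hinge) just on a seated pillar; positive = open, to 2.2; starts at 1.6 to 2.0. At angle a it points from the hinge along (-sin a, cos a) of post_clamp. A stiff hinge: about 1.2 N at the pin moves it, it stays where left. 3 to 6 N at the pin presses the pad on enough.
- lens_post_mid (a point): Centre of a black pillar of the same size (38 mm across, 50 mm tall) with a blue-ringed lens on top. Leave it.
- iris_post_mid (a point): Centre of a black pillar of the same size (38 mm across, 50 mm tall) with a red-ringed iris on top. Leave it.
- ball_driver: Orange-handled screwdriver, 170 mm, lying along its x; origin on the table under it. Leave it.
- post_collar: Black ring 52 mm across and 12 mm high, flat on the table; origin under its centre. Leave it.
- lens_case: Dark square lens case 60 x 60 x 22 mm with a white band; origin under its centre. Leave it.
- power_sensor: Black round sensor head 60 mm across, 22 mm high; origin under its centre. Leave it.
Not all that is in view belongs to the job. What is shaped like the post_clamp but orange is not meant.

How it is judged:
By the outcome, as a careful person would: the job done as asked, in the order asked, and still so for the second after the job is handed in, with the robot touching nothing.
It also fails if it takes over 67 s, if anything falls off the work surface, if the arm or the gripper's body presses on something with over 40 N, if the wrist force passes 120 N, or if a joint passes its speed limit or range.

## Working session

There is one attempt and no reset: what is moved stays moved. The work goes in short steps, Python scripts to look and compute and a tool call to move; the robot and the scene stay as the last step left them, time stands still between calls to the robot, and variables do not carry over. Pictures are saved under pics/ and viewed, about 8 in all and at most 12, crops included, and the job is handed in when it is done.

Besides the shell and the picture viewer there is one more tool, called after "Request:" by a JSON object that holds its "method" and its "body", one argument or row to a line. move_arm: Moves the arm, as the interface text tells. Its arguments: {"type":"object","properties":{"rows":{"type":"array"}},"required":["rows"]}

```bash
mkdir -p pics; ls; cat > h.py <<'E'
import numpy as np, cv2
from cell import manip
def cam(n,f=None):
    c=manip.camera(n)
    if f: cv2.imwrite('pics/'+f,c['pixels'])
    return c
def ray(c,uv):
    K=np.array([[c['fx'],0,c['cx']],[0,c['fy'],c['cy']],[0,0,1]])
    p=cv2.undistortPoints(np.array([[uv]],float),K,np.array(c['dist'],float))[0,0]
    R=np.array(c['R']);t=np.array(c['t'])
    return -R.T@t, R.T@np.array([p[0],p[1],1])
def atz(c,uv,z):
    o,d=ray(c,uv); return o+d*(z-o[2])/d[2]
def proj(c,X):
    K=np.array([[c['fx'],0,c['cx']],[0,c['fy'],c['cy']],[0,0,1]])
    r,_=cv2.Rodrigues(np.array(c['R']))
    return cv2.projectPoints(np.array(X,float).reshape(-1,3),r,np.array(c['t'],float),K,np.array(c['dist'],float))[0][:,0]
E
python3 - <<'E'
from h import *
np.set_printoptions(precision=1,suppress=True)
cs={n:cam(n,n+'0.png') for n in('side','top')}
for n,c in cs.items():
    print(n,'campos',-np.array(c['R']).T@c['t'],c['fx'])
    for k,z in [('mirror_post_mid',25),('mirror_optic',63),('post_clamp',22),('swing_arm',22),('clamp_pin',34),('clamp_hinge',28),('lens_post_mid',25),('iris_post_mid',25)]:
        for d in manip.silhouettes(n,k)[:3]:
            print(n,k,round(d['conf'],2),np.array(d['uv']),d['region'].sum(),atz(c,d['uv'],z))
s=manip.sense();print(s['tcp_pos'],s['tcp_rot'],s['force'],s['opening'])
E
```

```text
pics
side campos [516.1 709.7 810.6] 416.0387807864416
side mirror_post_mid 0.74 [264.7 296.2] 409 [553.1 201.2  25. ]
side mirror_optic 0.54 [260.5 285.6] 71 [562.  199.9  63. ]
side post_clamp 0.72 [268.2 240.7] 1290 [554.8  38.5  22. ]
side post_clamp 0.64 [335.  204.3] 1162 [ 381.7 -100.6   22. ]
side post_clamp 0.61 [247.  183.2] 1028 [ 627.3 -172.1   22. ]
side swing_arm 0.77 [354.8 201.1] 211 [ 327.1 -116.2   22. ]
side swing_arm 0.7 [276.7 175. ] 204 [ 544.5 -212.8   22. ]
side swing_arm 0.57 [287.7 234.7] 181 [506.9  15.9  22. ]
side clamp_pin 0.83 [287.8 173.5] 224 [ 512.5 -207.2   34. ]
side clamp_pin 0.52 [353.9 201.1] 187 [ 332.4 -103.5   34. ]
side clamp_hinge 0.86 [267.2 243.7] 1217 [556.4  53.3  28. ]
side clamp_hinge 0.76 [334.8 207. ] 1040 [383.9 -84.1  28. ]
side clamp_hinge 0.56 [247.1 182.8] 1012 [ 626.3 -167.1   28. ]
side lens_post_mid 0.86 [312.9 326.3] 443 [448.4 268.5  25. ]
side iris_post_mid 0.56 [320.3 264.8] 419 [428.1 108.3  25. ]
top campos [ 344.4  -20.7 1210.8] 508.5652505190596
top mirror_post_mid 0.81 [183.8 213.2] 266 [560.1 195.6  25. ]
top mirro
[... 372 characters left out ...]
9 [328.4 306.4] 224 [ 332.8 -138.8   22. ]
top clamp_pin 0.6 [362.7 220.1] 266 [ 530.6 -227.4   34. ]
top clamp_pin 0.55 [326.6 308.5] 256 [ 328.3 -133.3   34. ]
top clamp_pin 0.42 [332.9 186.3] 49 [ 614.  -160.7   34. ]
top clamp_hinge 0.9 [315.9 281.6] 1613 [ 390.6 -111.6   28. ]
top clamp_hinge 0.69 [256.9 212.7] 1659 [556.2  21.4  28. ]
top clamp_hinge 0.57 [341.  182.9] 1584 [ 623.3 -181.3   28. ]
top lens_post_mid 0.85 [150.6 263.8] 281 [441.4 273.9  25. ]
top lens_post_mid 0.3 [181.5 212.6] 273 [561.7 201.1  25. ]
top iris_post_mid 0.57 [217.7 266.4] 236 [432.1 115.5  25. ]
[ 228.3 -608.6  226.7] [[ 0.9  0.4  0. ]
 [ 0.4 -0.9 -0. ]
 [ 0.   0.  -1. ]] [-0.1 -0.3  0.7] 91.84229850099395
```

```bash
python3 - <<'E'
import cv2,numpy as np
a=cv2.imread('pics/top0.png')[140:350,120:420]; b=cv2.imread('pics/side0.png')[140:350,200:420]
cv2.imwrite('pics/t1.png',cv2.resize(a,None,fx=2.66,fy=2.66,interpolation=3))
cv2.imwrite('pics/s1.png',cv2.resize(b,None,fx=2.8,fy=2.8,interpolation=3))
E
```

```text
(no output)
```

View pics/t1.png

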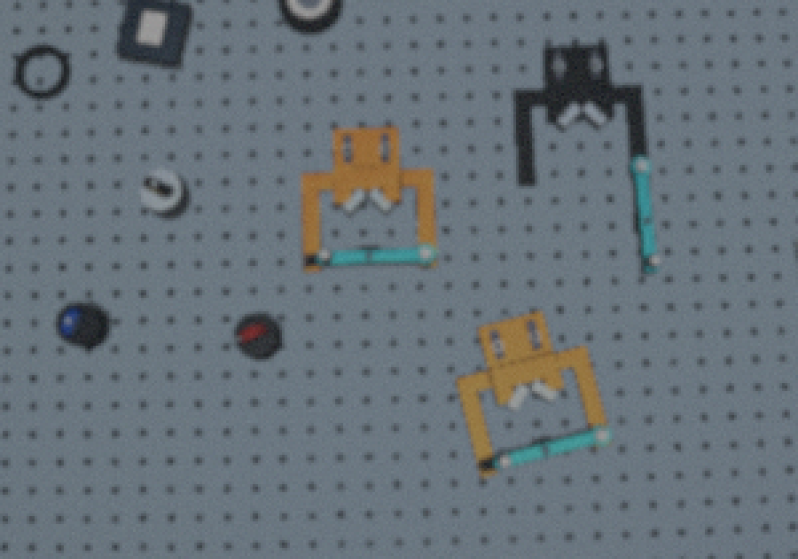

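View pics/s1.png

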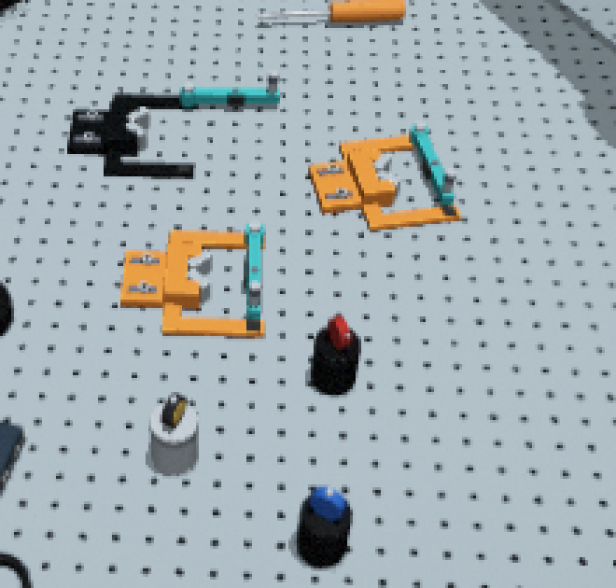

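```bash
python3 - <<'E'
import cv2,numpy as np
a=cv2.imread('pics/top0.png'); b=cv2.imread('pics/side0.png')
r=lambda i,f:cv2.resize(i,None,fx=f,fy=f,interpolation=2)
# top clamp cols 305-375 rows 150-245 ; side clamp cols 218-304 rows165-210
A=r(a[150:246,306:376],6); B=r(b[162:210,220:306],4.4); C=r(a[196:228,165:200],5); D=r(b[278:316,245:285],5)
W=np.zeros((580,800,3),np.uint8)
W[:A.shape[0],:A.shape[1]]=A; W[:B.shape[0],421:421+B.shape[1]]=B[:,:379]
W[220:220+C.shape[0],421:421+C.shape[1]]=C; W[220:220+D.shape[0],600:600+D.shape[1]]=D
cv2.imwrite('pics/z1.png',W); print(A.shape,B.shape,C.shape,D.shape)
E
```

```text
(576, 420, 3) (211, 378, 3) (160, 175, 3) (190, 200, 3)
```

View pics/z1.png

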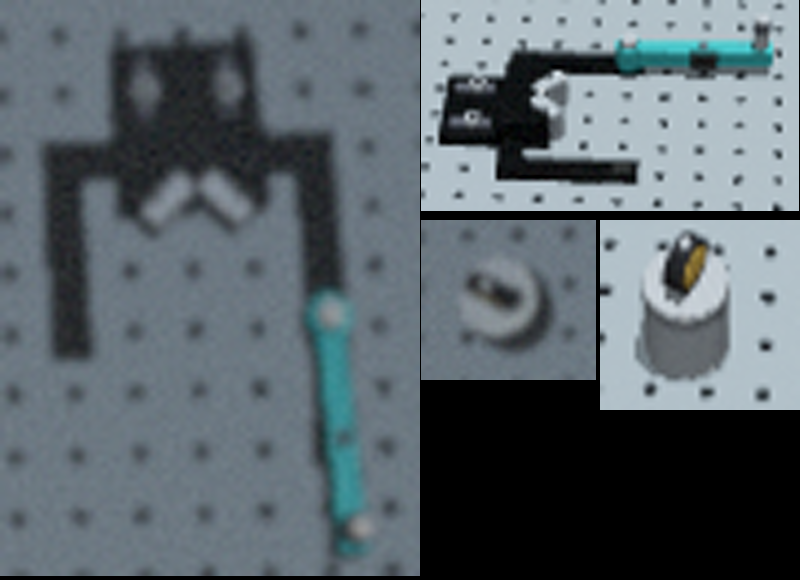

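```bash
cat > fit.py <<'E'
from h import *
from scipy.optimize import least_squares
np.set_printoptions(precision=2,suppress=True)
cs={n:cam(n) for n in('side','top')}
T=lambda u,v:(306+u/6-.42,150+v/6-.42)
S=lambda u,v:(220+(u-421)/4.4-.39,162+v/4.4-.39)
P=[('top',(-38,60,7),T(53,357)),('top',(-38,44,7),T(90,357)),('top',(-28,-50,28),T(330,313)),('top',(22.5,11.5,22),T(165,201)),('top',(22.5,-11.5,22),T(228,197)),
('top',(52,60,7),T(44,145)),('top',(52,-60,7),T(331,135)),
('side',(-28,-50,28),S(628,50)),('side',(-38,60,0),S(637,183)),('side',(52,60,0),S(497,180))]
Q=[('top',46,T(361,527)),('side',46,S(763,26))]
def W(p,X):
    c,s=np.cos(p[2]),np.sin(p[2]); return [p[0]+c*X[0]-s*X[1],p[1]+s*X[0]+c*X[1],X[2]]
def f(p):
    r=[]
    for n,X,uv in P: r+=list(proj(cs[n],W(p,X))[0]-uv)
    for n,z,uv in Q: r+=list(proj(cs[n],W(p,(-28-88*np.sin(p[3]),-50+88*np.cos(p[3]),z)))[0]-uv)
    return r
s=least_squares(f,[600,-178,0.05,1.7],loss='soft_l1'); print(s.x); print(np.array(f(s.x)).reshape(-1,2))
# pillar top centre: top crop C (498-421, 299-220)/5, side crop D ellipse
C=lambda u,v:(165+(u-421)/5-.4,196+(v-220)/5-.4); D=lambda u,v:(245+(u-600)/5-.4,278+(v-220)/5-.4)
print('pillar top z50',atz(cs['top'],C(500,300),50),atz(cs['side'],D(685,284),50))
for n in cs:
    d=manip.silhouettes(n,'mirror_post_mid')[0]; print(n,d['uv'],d['region'].sum())
    d=manip.silhouettes(n,'mirror_optic'); print([ (q['conf'],q['uv']) for q in d])
# ring edge dir in top (z~76 edge)
a,b=atz(cs['top'],C(472,274),72),atz(cs['top'],C(512,300),72);print(a,b,'yaw',np.arctan2(-(b-a)[1],-(b-a)[0])-np.pi/2)
E
python3 fit.py
```

```text
[ 602.3  -175.62    0.01    1.59]
[[-0.15  0.6 ]
 [ 0.29  0.34]
 [ 0.04  0.44]
 [ 0.36  0.01]
 [-0.66  0.33]
 [-0.61 -0.25]
 [ 0.2  -0.28]
 [-0.13 -2.88]
 [-0.46  0.2 ]
 [-0.92 -0.16]
 [-0.48  0.4 ]
 [-0.37 -1.73]]
pillar top z50 [559.52 199.05  50.  ] [559.55 203.24  50.  ]
side [265.5, 295.6] 448
[(0.62, [262.4, 287.0])]
top [181.9, 211.7] 282
[]
[567.89 207.98  72.  ] [555.3  189.34  72.  ] yaw -0.5944064136313001
```

```bash
sed -i 's/S(628,50)/S(628,40)/; s/S(763,26)/S(763,22)/' fit.py; python3 fit.py | head -14
cat > yaw.py <<'E'
from h import *
def hull(c,X,x,y): # filled mask 8x upsample in window
    p=proj(c,X); return cv2.convexHull(((p-[x,y]+.5)*8).astype(np.int32))
def yawfit(c,cx,cy,verbose=True):
    u0,v0=(proj(c,[cx,cy,55])[0]-20).astype(int); im=c['pixels'][v0:v0+40,u0:u0+40].astype(np.float32)
    g=im.min(axis=2)  # gold and black both low in blue
    g=cv2.resize(g,None,fx=8,fy=8,interpolation=cv2.INTER_CUBIC)
    th=np.linspace(0,2*np.pi,40)
    best=[]
    for dx in range(-6,7,2):
      for dy in range(-6,7,2):
        O=np.array([cx+dx,cy+dy,0])
        body=np.zeros((320,320),np.uint8)
        cv2.fillConvexPoly(body,hull(c,np.r_[[O+[19*np.cos(t),19*np.sin(t),50] for t in th]],u0,v0),1)
        for a in np.arange(-.8,.81,.05):
            n=np.array([np.cos(a),np.sin(a),0]);s=np.array([-n[1],n[0],0]);z=np.array([0,0,1])
            X=[O+n*e+12.5*(s*np.cos(t)+z*np.sin(t))+[0,0,63.5] for e in(-4.5,4.5) for t in th]
            m=np.zeros((320,320),np.uint8); cv2.fillConvexPoly(m,hull(c,np.array(X),u0,v0),1)
            mod=np.where(m>0,0,1.)
            mod=cv2.GaussianBlur(mod,(0,0),5)
            w=(body|m)>0
            A=mod[w]-mod[w].mean();B=g[w]-g[w].mean()
            best.append((float(A@B/np.sqrt((A@A)*(B@B))),round(float(a),2),dx,dy))
    best.sort(reverse=True); return best[:6]
E
python3 - <<'E'
from yaw import *
for n in('top','side'):
    for b in yawfit(cam(n),559.5,201): print(n,b)
E
```

```text
[ 602.31 -175.7     0.01    1.59]
[[-0.11  0.61]
 [ 0.34  0.35]
 [ 0.08  0.42]
 [ 0.39  0.01]
 [-0.63  0.33]
 [-0.59 -0.23]
 [ 0.22 -0.3 ]
 [-0.14 -0.63]
 [-0.45  0.17]
 [-0.91 -0.17]
 [-0.35  0.38]
 [-0.38 -0.89]]
pillar top z50 [559.52 199.05  50.  ] [559.55 203.24  50.  ]
top (0.890980146494712, -0.45, 2, 0)
top (0.8855790514511485, -0.5, 2, 0)
top (0.8848318578278709, -0.4, 2, 0)
top (0.8796129398754241, -0.55, 2, 0)
top (0.8759558122727817, -0.35, 2, 0)
top (0.866470786230223, -0.6, 2, 0)
side (0.898782394775105, -0.4, 0, 0)
side (0.8983460648407208, -0.45, 0, 0)
side (0.8973679285214741, -0.4, 0, 2)
side (0.8955175519729816, -0.45, 0, 2)
side (0.8940833125261269, -0.35, 0, 0)
side (0.892256251798902, -0.5, 0, 0)
```

```bash
cat > go.py <<'E'
# go.py x y z yaw -> remaining shift in tool axes (mm) and turn about tool axes (rad)
import sys
from h import *
from scipy.spatial.transform import Rotation as Ro
np.set_printoptions(precision=4,suppress=True)
def delta(x,y,z,yaw):
    s=manip.sense();R=np.array(s['tcp_rot']);c,n=np.cos(yaw),np.sin(yaw)
    G=np.array([[c,n,0],[n,-c,0],[0,0,-1]])
    print('pos',np.array(s['tcp_pos']),'yaw',np.arctan2(R[1,0],R[0,0]),'shift',R.T@(np.array([x,y,z])-s['tcp_pos']),'turn',Ro.from_matrix(R.T@G).as_rotvec(),'F',np.array(s['force']),'t',s['clock'],'open',s['opening'])
    print('q',np.array(s['q']))
if __name__=='__main__': delta(*map(float,sys.argv[1:]))
E
python3 go.py 560 201 130 -0.44; python3 fit.py|head -1; sed -i 's/precision=2/precision=4/' fit.py; python3 fit.py|head -1
```

```text
pos [ 228.2629 -608.5907  226.7178] yaw 0.3588368383576253 shift [ 594.9226 -641.5223   96.7328] turn [-0.     -0.      0.7988] F [ 0.351  -0.4902 -0.7206] t 1.6 open 92.02787502131771
q [ 1.4752  0.5009 -0.427   1.5504  0.2208  1.1383 -0.2103]
[ 602.31 -175.7     0.01    1.59]
[ 602.3086 -175.7005    0.0125    1.5944]
```

Request:
{"method": "move_arm", "body": {
  "rows": [
    [0.04,-0.043,0,0,0,0,0.0918],
    [0.04,-0.043,0,0,0,0,0.0918],
    [0.04,-0.043,0,0,0,0,0.0918],
    [0.04,-0.043,0,0,0,0,0.0918],
    [0.04,-0.043,0,0,0,0,0.0918],
    [0.04,-0.043,0,0,0,0,0.0918],
    [0.04,-0.043,0,0,0,0,0.0918],
    [0.04,-0.043,0,0,0,0,0.0918],
    [0.04,-0.043,0,0,0,0,0.0918],
    [0.04,-0.043,0,0,0,0,0.0918]
  ]
}}

```text
clock: 3.45
tcp_pos: [459.5, -56.7, 227.3]
tcp_rot: [[0.94, 0.34, 0.007], [0.34, -0.94, -0.009], [0.003, 0.011, -1.0]]
force: [1.4, -0.5, -0.3]
opening: 91.6
```

```bash
python3 go.py 560 201 130 -0.44
```

```text
pos [459.4528 -56.6588 227.2709] yaw 0.34727311158181545 shift [ 181.9217 -209.1307   95.5421] turn [ 0.0092 -0.0074  0.7872] F [ 1.4369 -0.5395 -0.287 ] t 3.45 open 91.6172762399534
q [ 0.7862  0.1979 -0.8055  1.9983  0.1799  1.0058 -1.329 ]
```

Request:
{"method": "move_arm", "body": {
  "rows": [
    [0.036,-0.042,0.01,0,0,0,0.0918],
    [0.036,-0.042,0.01,0,0,0,0.0918],
    [0.036,-0.042,0.01,0,0,0,0.0918],
    [0.036,-0.042,0.01,0,0,0,0.0918],
    [0.036,-0.042,0.01,0,0,0,0.0918],
    [0,0,0.008,0,0,0.158,0.0918],
    [0,0,0.008,0,0,0.158,0.0918],
    [0,0,0.008,0,0,0.158,0.0918],
    [0,0,0.008,0,0,0.158,0.0918],
    [0,0,0.008,0,0,0.158,0.0918]
  ]
}}

```text
clock: 4.7
tcp_pos: [561.0, 216.5, 132.4]
tcp_rot: [[0.909, -0.416, 0.005], [-0.416, -0.909, -0.006], [0.007, 0.004, -1.0]]
force: [-0.5, 0.6, -2.9]
opening: 91.8
```

```bash
python3 go.py 560 201 25 -0.44
```

```text
pos [561.0294 216.5407 132.3803] yaw -0.4292989303552482 shift [  4.797   14.15   107.4703] turn [ 0.0038 -0.0069  0.0107] F [-0.4779  0.6268 -2.8852] t 4.7 open 91.75574298875578
q [-0.1917  0.5029 -0.2956  1.763   0.1899  0.9015 -2.571 ]
```

Request:
{"method": "move_arm", "body": {
  "rows": [
    [0,0,0,0,0,-0.18,0.0918],
    [0,0,0,0,0,-0.18,0.0918],
    [0,0,0,0,0,-0.18,0.0918],
    [0,0,0,0,0,-0.18,0.0918],
    [0,0,0,0,0,-0.18,0.0918],
    [0,0,0,0,0,-0.18,0.0918],
    [0,0,0,0,0,-0.18,0.0918],
    [0,0,0,0,0,-0.18,0.0918],
    [0,0,0,0,0,-0.18,0.0918],
    [0,0,0,0,0,-0.18,0.0918]
  ]
}}

```text
clock: 5.95
tcp_pos: [561.5, 217.1, 132.2]
tcp_rot: [[0.14, 0.99, 0.008], [0.99, -0.14, -0.015], [-0.013, 0.01, -1.0]]
force: [-0.2, 0.5, 0.4]
opening: 91.7
```

```bash
python3 go.py 560 201 25 2.7016
```

```text
pos [561.4724 217.101  132.2068] yaw 1.4306733557100157 shift [-14.7243  -0.3217 107.4141] turn [ 0.0005  0.018  -1.2708] F [-0.1601  0.4573  0.3916] t 5.95 open 91.71051480685605
q [ 0.1022  0.592  -0.7108  1.7515  0.4767  0.9748 -0.9403]
```

Request:
{"method": "move_arm", "body": {
  "rows": [
    [-0.0147,0,0,0,0.018,0,0.0918],
    [0,0,0,0,0,-0.18,0.0918],
    [0,0,0,0,0,-0.18,0.0918],
    [0,0,0,0,0,-0.18,0.0918],
    [0,0,0,0,0,-0.18,0.0918],
    [0,0,0,0,0,-0.18,0.0918],
    [0,0,0,0,0,-0.18,0.0918],
    [0,0,0,0,0,-0.18,0.0918],
    [0,0,0,0,0,0,0.0918],
    [0,0,0,0,0,0,0.0918]
  ]
}}

```text
clock: 7.2
tcp_pos: [561.2, 200.5, 132.9]
tcp_rot: [[-0.914, 0.404, 0.013], [0.404, 0.915, 0.004], [-0.01, 0.008, -1.0]]
force: [0.1, 0.3, 0.6]
opening: 92.0
```

```bash
python3 go.py 560 201 25 2.7016
```

```text
pos [561.1603 200.5109 132.8577] yaw 2.725179237518008 shift [  2.3512  -0.9238 107.8354] turn [0.0085 0.01   0.0236] F [0.0844 0.2612 0.5952] t 7.2 open 92.0049217493498
q [ 0.3293  0.6995 -1.006   1.7708  0.6826  1.0485  0.2275]
```

Request:
{"method": "move_arm", "body": {
  "rows": [
    [0.0024,-0.0009,0.012,0.0085,0.01,0.0236,0.0918],
    [0,0,0.012,0,0,0,0.0918],
    [0,0,0.012,0,0,0,0.0918],
    [0,0,0.012,0,0,0,0.0918],
    [0,0,0.012,0,0,0,0.0918],
    [0,0,0.012,0,0,0,0.0918],
    [0,0,0.012,0,0,0,0.0918],
    [0,0,0.012,0,0,0,0.0918],
    [0,0,0.009,0,0,0,0.0918],
    [0,0,0,0,0,0,0.0918]
  ]
}}

```text
clock: 8.45
tcp_pos: [557.7, 200.3, 19.1]
tcp_rot: [[-0.902, 0.431, -0.002], [0.431, 0.902, -0.002], [0.001, -0.002, -1.0]]
force: [-0.0, 0.5, 0.0]
opening: 92.1
```

```bash
python3 - <<'E'
from go import *
delta(560,201,25,2.7016)
import cv2
a=cam('top')['pixels'][180:250,150:230];b=cam('side')['pixels'][250:330,220:300]
r=lambda i:cv2.resize(i,(390,390),interpolation=2)
cv2.imwrite('pics/g1.png',np.hstack([r(a),r(b)]))
E
```

```text
pos [557.7107 200.2555  19.1187] yaw 2.6956861612961736 shift [-1.7357  1.6444 -5.888 ] turn [-0.0025 -0.0015 -0.0059] F [-0.0061  0.5108  0.0071] t 8.45 open 92.08322437402666
q [ 0.2381  0.8397 -0.8703  1.8129  0.8164  0.8971  0.1051]
```

View pics/g1.png

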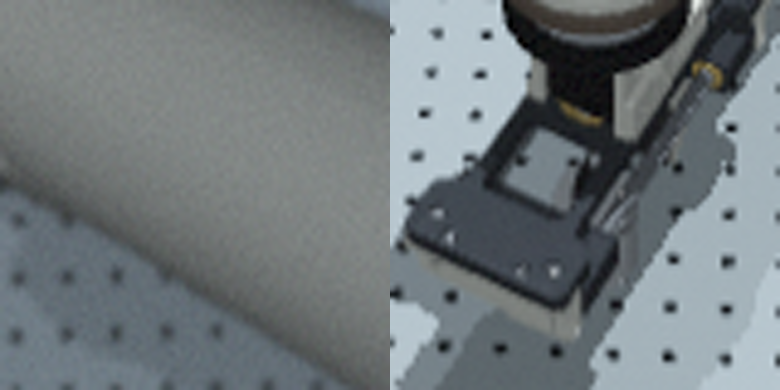

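Request:
{"method": "move_arm", "body": {
  "rows": [
    [-0.0017,0.0016,-0.006,0,0,0,0.0918],
    [0,0,0,0,0,0,0.06],
    [0,0,0,0,0,0,0.045],
    [0,0,0,0,0,0,0.03],
    [0,0,0,0,0,0,0.02],
    [0,0,0,0,0,0,0.02],
    [0,0,0,0,0,0,0.02],
    [0,0,0,0,0,0,0.02],
    [0,0,0,0,0,0,0.02],
    [0,0,0,0,0,0,0.02]
  ]
}}

```text
clock: 9.8
tcp_pos: [561.6, 201.0, 28.0]
tcp_rot: [[-0.902, 0.432, 0.001], [0.432, 0.902, -0.002], [-0.002, -0.001, -1.0]]
force: [-0.6, -0.6, 1.0]
opening: 37.4
```

```bash
python3 go.py 535 -176 90 3.154
```

```text
pos [561.5558 201.0495  28.    ] yaw 2.6951635571017043 shift [-138.9317 -351.6273  -61.4146] turn [-0.0014  0.0013 -0.4588] F [-0.5603 -0.6096  1.0261] t 9.8 open 37.38434082267339
q [ 0.2422  0.8308 -0.8791  1.804   0.8069  0.9104  0.1137]
```

Request:
{"method": "move_arm", "body": {
  "rows": [
    [0,0,-0.02,0,0,0,0.02],
    [0,0,-0.022,0,0,0,0.02],
    [0,0,-0.022,0,0,0,0.02],
    [-0.016,-0.041,0,0,0,0,0.02],
    [-0.016,-0.041,0,0,0,0,0.02],
    [-0.016,-0.041,0,0,0,0,0.02],
    [-0.016,-0.041,0,0,0,0,0.02],
    [-0.016,-0.041,0,0,0,0,0.02],
    [-0.016,-0.041,0,0,0,0,0.02],
    [-0.016,-0.041,0,0,0,0,0.02]
  ]
}}

```text
clock: 11.05
tcp_pos: [542.8, -108.6, 108.1]
tcp_rot: [[-0.907, 0.422, 0.013], [0.422, 0.907, -0.001], [-0.013, 0.005, -1.0]]
force: [1.0, -0.4, -4.9]
opening: 37.6
```

```bash
python3 go.py 535 -176.5 90 3.154
```

```text
pos [ 542.7573 -108.5989  108.0901] yaw 2.705899869577622 shift [-21.396  -64.9232  18.0327] turn [ 0.0021  0.0134 -0.4481] F [ 0.9909 -0.3593 -4.8951] t 11.05 open 37.622600225745614
q [ 0.908   0.6729 -1.0107  1.8917  0.6991  0.9634  0.7092]
```

Request:
{"method": "move_arm", "body": {
  "rows": [
    [-0.011,-0.032,0,0,0.013,0,0.02],
    [-0.01,-0.032,0,0,0,0,0.02],
    [0,0,0,0,0,-0.15,0.02],
    [0,0,0,0,0,-0.15,0.02],
    [0,0,0,0,0,-0.15,0.02],
    [0,0,0.01,0,0,0,0.02],
    [0,0,0.01,0,0,0,0.02],
    [0,0,0.01,0,0,0,0.02],
    [0,0,0,0,0,0,0.02],
    [0,0,0,0,0,0,0.02]
  ]
}}

```text
clock: 12.3
tcp_pos: [535.1, -186.8, 85.3]
tcp_rot: [[-1.0, -0.01, 0.007], [-0.01, 1.0, -0.005], [-0.007, -0.005, -1.0]]
force: [0.7, 0.4, -5.3]
opening: 37.4
```

```bash
python3 go.py 535 -176.5 40 3.154
```

```text
pos [ 535.1398 -186.7586   85.2545] yaw -3.132047933350815 shift [ 0.3441 10.4717 45.2046] turn [-0.0047  0.0067 -0.0029] F [ 0.7468  0.3594 -5.2937] t 12.3 open 37.36556061327509
q [ 1.057   0.7767 -1.0622  1.8647  0.8171  1.0037  1.2157]
```

Request:
{"method": "move_arm", "body": {
  "rows": [
    [0,0.0105,0,-0.005,0.007,0,0.02],
    [0,0,0.01,0,0,0,0.02],
    [0,0,0.01,0,0,0,0.02],
    [0,0,0.01,0,0,0,0.02],
    [0,0,0.01,0,0,0,0.02],
    [0,0,0.003,0,0,0,0.02],
    [0,0,0,0,0,0,0.02],
    [0,0,0,0,0,0,0.02],
    [0,0,0,0,0,0,0.02],
    [0,0,0,0,0,0,0.02]
  ]
}}

```text
clock: 13.55
tcp_pos: [535.7, -175.5, 39.6]
tcp_rot: [[-1.0, -0.009, 0.0], [-0.009, 1.0, 0.001], [-0.0, 0.001, -1.0]]
force: [-0.3, 0.1, -5.2]
opening: 37.4
```

```bash
python3 - <<'E'
from go import *
delta(535,-176.5,28,3.154)
import cv2
a=cam('top');b=cam('side')
for n in('top','side'):
  for k in('mirror_optic','mirror_post_mid','post_clamp'): print(n,k,[(round(q['conf'],2),q['uv'],int(q['region'].sum())) for q in manip.silhouettes(n,k)])
r=lambda i:cv2.resize(i,(390,390),interpolation=2)
cv2.imwrite('pics/p1.png',np.hstack([r(a['pixels'][150:240,300:390]),r(b['pixels'][135:225,215:305])]))
E
```

```text
pos [ 535.6541 -175.4854   39.6018] yaw -3.1325213968949357 shift [ 0.6646 -1.0149 11.6011] turn [ 0.0005  0.0001 -0.0033] F [-0.2879  0.0752 -5.1799] t 13.55 open 37.3811635724209
q [ 1.0013  0.8339 -1.0021  1.8824  0.878   0.9448  1.156 ]
top mirror_optic []
top mirror_post_mid []
top post_clamp [(0.93, [325.9, 177.7], 625), (0.93, [259.2, 214.4], 1634), (0.74, [316.6, 283.6], 1529)]
side mirror_optic []
side mirror_post_mid [(0.57, [281.6, 186.7], 44), (0.55, [329.6, 143.7], 214), (0.33, [191.9, 251.2], 488)]
side post_clamp [(0.83, [241.4, 187.2], 811), (0.62, [267.3, 241.7], 1380), (0.56, [335.1, 204.4], 1048), (0.34, [282.4, 189.1], 78)]
```

View pics/p1.png

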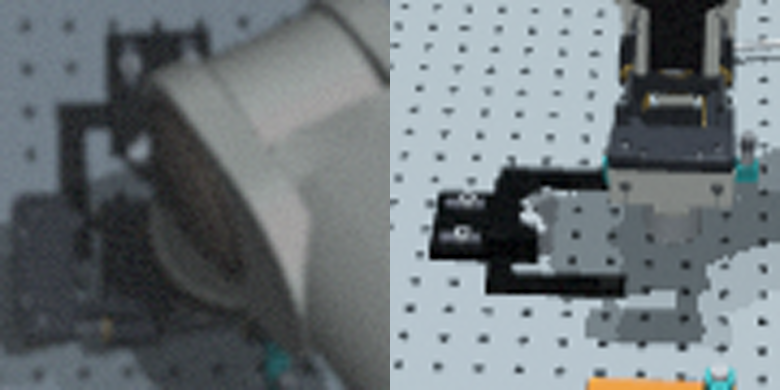

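Request:
{"method": "move_arm", "body": {
  "rows": [
    [0.0006,-0.001,0.003,0,0,0,0.02],
    [0,0,0.003,0,0,0,0.02],
    [0,0,0.002,0,0,0,0.02],
    [0,0,0.001,0,0,0,0.02],
    [0,0,0.001,0,0,0,0.02],
    [0,0,0,0,0,0,0.02],
    [0,0,0,0,0,0,0.02],
    [0,0,0,0,0,0,0.02],
    [0,0,0,0,0,0,0.02],
    [0,0,0,0,0,0,0.02]
  ]
}}

```text
clock: 15.2
tcp_pos: [534.9, -176.4, 28.6]
tcp_rot: [[-1.0, -0.009, -0.0], [-0.009, 1.0, 0.001], [0.0, 0.001, -1.0]]
force: [-0.1, 0.2, -4.4]
opening: 37.2
```

Request:
{"method": "move_arm", "body": {
  "rows": [
    [0,0,0.0005,0,0,0,0.02],
    [0,0,0.0003,0,0,0,0.02],
    [0.0,0,0,0,0,0,0.02],
    [-0.004,0,0,0,0,0,0.02],
    [-0.006,0,0,0,0,0,0.02],
    [-0.006,0,0,0,0,0,0.02],
    [-0.006,0,0,0,0,0,0.02],
    [-0.006,0,0,0,0,0,0.02],
    [-0.004,0,0,0,0,0,0.02],
    [0,0,0,0,0,0,0.02]
  ]
}}

```text
clock: 16.45
tcp_pos: [567.8, -176.1, 28.1]
tcp_rot: [[-1.0, -0.009, -0.003], [-0.009, 1.0, -0.0], [0.003, -0.0, -1.0]]
force: [-0.3, -0.2, -3.6]
opening: 37.5
```

```bash
python3 go.py 602.3 -175.7 28 3.154
```

```text
pos [ 567.7603 -176.0882   28.0508] yaw -3.1325018373827853 shift [-34.5418   0.0741  -0.0634] turn [-0.0001 -0.0033 -0.0033] F [-0.26   -0.1651 -3.597 ] t 16.45 open 37.50597476671635
q [ 0.9443  0.8845 -0.9754  1.8043  0.8909  0.969   1.1585]
```

Request:
{"method": "move_arm", "body": {
  "rows": [
    [0,0,0.0004,0,-0.003,0,0.02],
    [0,0,0.0002,0,0,0,0.02],
    [0,0,0,0,0,0,0.02],
    [-0.004,0,0,0,0,0,0.02],
    [-0.005,0,0,0,0,0,0.02],
    [-0.005,0,0,0,0,0,0.02],
    [-0.005,0,0,0,0,0,0.02],
    [-0.004,0,0,0,0,0,0.02],
    [-0.001,0,0,0,0,0,0.02],
    [0,0,0,0,0,0,0.02]
  ]
}}

```text
clock: 17.7
tcp_pos: [587.0, -175.8, 28.2]
tcp_rot: [[-1.0, -0.009, -0.012], [-0.009, 1.0, -0.002], [0.012, -0.002, -1.0]]
force: [-3.5, -0.2, 2.8]
opening: 37.5
```

```bash
python3 go.py 602.3 -175.7 28 3.154
```

```text
pos [ 587.0266 -175.8345   28.2168] yaw -3.132699252838057 shift [-15.2755  -0.0013   0.0399] turn [-0.0022 -0.0116 -0.0035] F [-3.5459 -0.1611  2.8389] t 17.7 open 37.54806949901144
q [ 0.9114  0.9074 -0.9682  1.7495  0.8863  1.0013  1.1678]
```

Request:
{"method": "move_arm", "body": {
  "rows": [
    [0,0,-0.0005,-0.002,-0.012,-0.003,0.02],
    [0,0,0,0,0,0,0.02],
    [-0.002,0,0,0,0,0,0.02],
    [-0.002,0,0,0,0,0,0.02],
    [-0.002,0,0,0,0,0,0.02],
    [-0.002,0,0,0,0,0,0.02],
    [-0.002,0,0,0,0,0,0.02],
    [0,0,0,0,0,0,0.02],
    [0,0,0,0,0,0,0.02],
    [0,0,0,0,0,0,0.02]
  ]
}}

```text
clock: 18.95
tcp_pos: [597.6, -175.8, 28.1]
tcp_rot: [[-1.0, -0.012, 0.001], [-0.012, 1.0, 0.001], [-0.001, 0.001, -1.0]]
force: [-1.7, -0.7, -2.0]
opening: 37.7
```

```bash
python3 go.py 602.3 -175.7 28 3.154
```

```text
pos [ 597.5715 -175.8405   28.0655] yaw -3.129894710561713 shift [-4.7297  0.0852  0.0714] turn [ 0.0005  0.0012 -0.0007] F [-1.7195 -0.7006 -2.0108] t 18.95 open 37.70749250405592
q [ 0.9056  0.9154 -0.9682  1.7337  0.8905  0.9963  1.1727]
```

Request:
{"method": "move_arm", "body": {
  "rows": [
    [-0.0004,0,0,0,0,0,0.02],
    [-0.0004,0,0,0,0,0,0.02],
    [-0.0004,0,0,0,0,0,0.02],
    [-0.0004,0,0,0,0,0,0.02],
    [-0.0004,0,0,0,0,0,0.02],
    [-0.0004,0,0,0,0,0,0.02],
    [-0.0004,0,0,0,0,0,0.02],
    [-0.0004,0,0,0,0,0,0.02],
    [-0.0004,0,0,0,0,0,0.02],
    [-0.0004,0,0,0,0,0,0.02]
  ]
}}

```text
clock: 20.2
tcp_pos: [600.7, -175.8, 28.1]
tcp_rot: [[-1.0, -0.012, -0.001], [-0.012, 1.0, 0.0], [0.001, 0.0, -1.0]]
force: [-4.3, -0.1, 1.7]
opening: 37.1
```

Request:
{"method": "move_arm", "body": {
  "rows": [
    [0,0,-0.0002,0,0,0,0.02],
    [-0.0004,0,-0.0001,0,0,0,0.02],
    [-0.0004,0,0,0,0,0,0.02],
    [-0.0004,0,0,0,0,0,0.02],
    [-0.0004,0,0,0,0,0,0.02],
    [-0.0004,0,0,0,0,0,0.02],
    [-0.0004,0,0,0,0,0,0.02],
    [-0.0004,0,0,0,0,0,0.02],
    [-0.0004,0,0,0,0,0,0.02],
    [-0.0004,0,0,0,0,0,0.02]
  ]
}}

```text
clock: 21.45
tcp_pos: [603.7, -175.8, 28.1]
tcp_rot: [[-1.0, -0.012, -0.003], [-0.012, 1.0, 0.0], [0.003, 0.0, -1.0]]
force: [-4.8, -0.1, 0.6]
opening: 37.3
```

Request:
{"method": "move_arm", "body": {
  "rows": [
    [-0.0003,0,-0.0001,0,-0.002,0,0.02],
    [-0.0003,0,0,0,0,0,0.02],
    [-0.0003,0,0,0,0,0,0.02],
    [-0.0003,0,0,0,0,0,0.02],
    [-0.0003,0,0,0,0,0,0.02],
    [-0.0003,0,0,0,0,0,0.02],
    [-0.0003,0,0,0,0,0,0.02],
    [-0.0003,0,0,0,0,0,0.02],
    [-0.0003,0,0,0,0,0,0.02],
    [-0.0003,0,0,0,0,0,0.02]
  ]
}}

```text
clock: 22.7
tcp_pos: [603.8, -175.8, 28.1]
tcp_rot: [[-1.0, -0.011, -0.007], [-0.011, 1.0, -0.001], [0.007, -0.001, -1.0]]
force: [-4.9, -0.0, 0.8]
opening: 37.3
```

Request:
{"method": "move_arm", "body": {
  "rows": [
    [-0.0004,0,0,0,-0.005,0,0.02],
    [-0.0005,0,0,0,0,0,0.02],
    [-0.0005,0,0,0,0,0,0.02],
    [-0.0005,0,0,0,0,0,0.02],
    [-0.0005,0,0,0,0,0,0.02],
    [-0.0005,0,0,0,0,0,0.02],
    [-0.0005,0,0,0,0,0,0.02],
    [-0.0005,0,0,0,0,0,0.02],
    [-0.0005,0,0,0,0,0,0.02],
    [-0.0005,0,0,0,0,0,0.02]
  ]
}}

```text
clock: 23.95
tcp_pos: [603.9, -175.8, 28.2]
tcp_rot: [[-1.0, -0.011, -0.012], [-0.011, 1.0, -0.002], [0.012, -0.002, -1.0]]
force: [-4.9, -0.5, 1.5]
opening: 37.3
```

```bash
python3 go.py 602.3 -175.7 28 3.154; python3 -c "
from h import *
s=manip.sense();print(s['ft_torque'])"
```

```text
pos [ 603.866 -175.764   28.172] yaw -3.1301319158326586 shift [1.563  0.0823 0.1904] turn [-0.0019 -0.0119 -0.0009] F [-4.925  -0.5368  1.491 ] t 23.95 open 37.26213750869899
q [ 0.8883  0.9263 -0.964   1.7062  0.885   1.0207  1.1787]
[ 0.17187704  1.09283278 -0.0094531 ]
```

Request:
{"method": "move_arm", "body": {
  "rows": [
    [-0.0005,0,-0.0001,-0.002,-0.006,0,0.02],
    [-0.0006,0,0,0,-0.005,0,0.02],
    [-0.0006,0,0,0,-0.004,0,0.02],
    [-0.0006,0,0,0,-0.004,0,0.02],
    [-0.0006,0,0,0,-0.004,0,0.02],
    [-0.0006,0,0,0,-0.004,0,0.02],
    [-0.0006,0,0,0,-0.004,0,0.02],
    [-0.0006,0,0,0,-0.004,0,0.02],
    [-0.0006,0,0,0,-0.004,0,0.02],
    [-0.0006,0,0,0,-0.004,0,0.02]
  ]
}}

```text
clock: 25.2
tcp_pos: [603.8, -175.8, 28.0]
tcp_rot: [[-1.0, -0.012, 0.02], [-0.012, 1.0, -0.002], [-0.02, -0.002, -1.0]]
force: [-5.7, -0.1, 1.8]
opening: 37.3
```

```bash
python3 go.py 602.3 -175.7 28 3.154; python3 -c "
from h import *
s=manip.sense();print(s['ft_torque'])"
```

```text
pos [ 603.8233 -175.7898   28.023 ] yaw -3.1298524457868937 shift [ 1.5223  0.1077 -0.0071] turn [-0.0018  0.0197 -0.0007] F [-5.6923 -0.0682  1.7883] t 25.2 open 37.27034088290465
q [ 0.9045  0.9142 -0.9672  1.7356  0.9009  0.9786  1.1653]
[ 0.236291    1.2268176  -0.00567394]
```

Request:
{"method": "move_arm", "body": {
  "rows": [
    [-0.0004,0,-0.0004,-0.002,0.015,0,0.02],
    [-0.0006,0,-0.0002,0,0.003,0,0.02],
    [-0.0008,0,0,0,-0.001,0,0.02],
    [-0.001,0,0,0,-0.001,0,0.02],
    [-0.001,0,0,0,-0.001,0,0.02],
    [-0.001,0,0,0,-0.001,0,0.02],
    [-0.001,0,0,0,-0.001,0,0.02],
    [-0.001,0,0,0,-0.001,0,0.02],
    [-0.001,0,0,0,-0.001,0,0.02],
    [-0.001,0,0,0,-0.001,0,0.02]
  ]
}}

```text
clock: 26.45
tcp_pos: [603.9, -175.8, 28.2]
tcp_rot: [[-1.0, -0.011, -0.013], [-0.011, 1.0, -0.002], [0.013, -0.002, -1.0]]
force: [-7.7, 0.7, 3.5]
opening: 37.4
```

```bash
python3 go.py 602.3 -175.7 28 3.154; python3 -c "
from h import *
s=manip.sense();print(s['ft_torque'])"
```

```text
pos [ 603.9117 -175.7793   28.1761] yaw -3.1304239915527314 shift [1.6082 0.0977 0.1975] turn [-0.0019 -0.0134 -0.0012] F [-7.6713  0.6714  3.4612] t 26.45 open 37.422899620759644
q [ 0.8875  0.927  -0.9639  1.7045  0.8842  1.0228  1.1792]
[ 0.20043609  1.5563859  -0.036506  ]
```

Request:
{"method": "move_arm", "body": {
  "rows": [
    [-0.0008,0,-0.0005,-0.001,-0.006,0,0.02],
    [-0.001,0,-0.0005,0,-0.003,0,0.02],
    [-0.0012,0.0001,-0.0005,0,-0.003,0,0.02],
    [-0.0013,0,-0.0005,0,-0.003,0,0.02],
    [-0.0013,0,-0.0005,0,-0.003,0,0.02],
    [-0.0013,0,-0.0005,0,-0.003,0,0.02],
    [-0.0013,0,-0.0005,0,-0.003,0,0.02],
    [-0.0013,0,-0.0005,0,-0.003,0,0.02],
    [-0.0013,0,-0.0005,0,-0.003,0,0.02],
    [-0.0013,0,-0.0005,0,-0.003,0,0.02]
  ]
}}

```text
clock: 27.7
tcp_pos: [604.0, -175.7, 28.2]
tcp_rot: [[-1.0, -0.011, -0.009], [-0.011, 1.0, -0.002], [0.009, -0.002, -1.0]]
force: [-7.3, -0.6, 0.9]
opening: 37.3
```

```bash
python3 go.py 602.3 -175.7 28 3.154; python3 -c "
from h import *
s=manip.sense();print(s['ft_torque'])"
```

```text
pos [ 603.9883 -175.7419   28.2388] yaw -3.1307085424086836 shift [1.6855 0.0607 0.254 ] turn [-0.0015 -0.0091 -0.0015] F [-7.2916 -0.5893  0.9377] t 27.7 open 37.34306259739207
q [ 0.8898  0.9253 -0.9644  1.7083  0.8858  1.0172  1.1775]
[ 0.19212338  1.56277254 -0.00882417]
```

Request:
{"method": "move_arm", "body": {
  "rows": [
    [-0.0015,0,-0.0008,-0.001,-0.004,0,0.02],
    [-0.002,0,-0.001,0,-0.003,0,0.02],
    [-0.002,0,-0.001,0,-0.003,0,0.02],
    [-0.002,0,-0.001,0,-0.003,0,0.02],
    [-0.002,0,-0.001,0,-0.003,0,0.02],
    [-0.002,0,-0.001,0,-0.003,0,0.02],
    [-0.002,0,-0.001,0,-0.003,0,0.02],
    [-0.002,0,-0.001,0,-0.003,0,0.02],
    [-0.002,0,-0.001,0,-0.003,0,0.02],
    [-0.002,0,-0.001,0,-0.003,0,0.02]
  ]
}}

```text
clock: 28.95
tcp_pos: [604.1, -175.8, 28.4]
tcp_rot: [[-1.0, -0.011, -0.022], [-0.011, 1.0, -0.001], [0.022, -0.0, -1.0]]
force: [-8.4, 0.7, -0.9]
opening: 37.4
```

```bash
python3 go.py 602.3 -175.7 28 3.154; python3 -c "
from h import *
s=manip.sense();print(s['ft_torque'])"
```

```text
pos [ 604.1096 -175.7932   28.4113] yaw -3.130863742603413 shift [1.7991 0.1129 0.4506] turn [-0.0004 -0.0218 -0.0017] F [-8.3849  0.7303 -0.9425] t 28.95 open 37.36253395902866
q [ 0.884   0.9307 -0.9635  1.6957  0.8788  1.0342  1.184 ]
[0.12034029 1.59219473 0.01134949]
```

Request:
{"method": "move_arm", "body": {
  "rows": [
    [-0.0015,0.0004,-0.0008,0,-0.012,0,0.02],
    [-0.002,0.0005,-0.001,0,-0.006,0,0.02],
    [-0.002,0.0005,-0.001,0,-0.004,0,0.02],
    [-0.002,0.0005,-0.001,0,-0.004,0,0.02],
    [-0.002,0.0005,-0.001,0,-0.004,0,0.02],
    [-0.002,0.0005,-0.001,0,-0.004,0,0.02],
    [-0.002,0.0005,-0.001,0,-0.004,0,0.02],
    [-0.002,0.0005,-0.001,0,-0.004,0,0.02],
    [-0.002,0.0005,-0.001,0,-0.004,0,0.02],
    [-0.002,0.0005,-0.001,0,-0.004,0,0.02]
  ]
}}

```text
clock: 30.2
tcp_pos: [604.1, -175.7, 28.4]
tcp_rot: [[-1.0, -0.008, -0.015], [-0.008, 1.0, -0.006], [0.015, -0.006, -1.0]]
force: [-8.0, -0.9, -0.8]
opening: 37.3
```

```bash
python3 go.py 602.3 -175.7 28 3.154; python3 -c "
from h import *
s=manip.sense();print(s['ft_torque'])"
```

```text
pos [ 604.1336 -175.6947   28.4272] yaw -3.133903365387955 shift [1.8268 0.0117 0.455 ] turn [-0.0062 -0.0153 -0.0047] F [-8.0282 -0.9387 -0.8286] t 30.2 open 37.27976032681587
q [ 0.8829  0.9254 -0.9612  1.7035  0.8851  1.0251  1.1729]
[0.09192995 1.64192783 0.08489148]
```

Request:
{"method": "move_arm", "body": {
  "rows": [
    [-0.0015,-0.0004,-0.0008,-0.005,-0.01,-0.004,0.02],
    [-0.002,-0.0005,-0.001,0,-0.005,0,0.02],
    [-0.002,-0.0005,-0.001,0,-0.005,0,0.02],
    [-0.002,-0.0005,-0.001,0,-0.005,0,0.02],
    [-0.002,-0.0005,-0.001,0,-0.005,0,0.02],
    [-0.002,-0.0005,-0.001,0,-0.005,0,0.02],
    [-0.002,-0.0005,-0.001,0,-0.005,0,0.02],
    [-0.002,-0.0005,-0.001,0,-0.005,0,0.02],
    [-0.002,-0.0003,-0.001,0,-0.005,0,0.02],
    [-0.002,0,-0.001,0,-0.005,0,0.02]
  ]
}}

```text
clock: 31.45
tcp_pos: [604.1, -175.8, 28.3]
tcp_rot: [[-1.0, -0.014, -0.004], [-0.014, 1.0, 0.004], [0.003, 0.004, -1.0]]
force: [-8.3, 0.9, -0.8]
opening: 37.5
```

```bash
python3 go.py 602.3 -175.7 28 3.154; python3 -c "
from h import *
s=manip.sense();print(s['ft_torque'])"
```

```text
pos [ 604.0751 -175.8412   28.2819] yaw -3.1277111318329984 shift [1.772  0.1646 0.2888] turn [ 0.0041 -0.0035  0.0015] F [-8.2929  0.905  -0.7766] t 31.45 open 37.522393429486264
q [ 0.897   0.9258 -0.9682  1.7116  0.8854  1.0106  1.1835]
[ 0.03676876  1.622808   -0.00571194]
```

Request:
{"method": "move_arm", "body": {
  "rows": [
    [-0.002,0.0003,-0.001,0.003,-0.005,0.001,0.02],
    [-0.0025,0,-0.0012,0,-0.005,0,0.02],
    [-0.0025,0,-0.0012,0,-0.005,0,0.02],
    [-0.0025,0,-0.0012,0,-0.005,0,0.02],
    [-0.0025,0,-0.0012,0,-0.005,0,0.02],
    [-0.0025,0,-0.0012,0,-0.005,0,0.02],
    [-0.0025,0,-0.0012,0,-0.005,0,0.02],
    [-0.0025,0,-0.0012,0,-0.005,0,0.02],
    [-0.0025,0,-0.0012,0,-0.005,0,0.02],
    [-0.0025,0,-0.0012,0,-0.005,0,0.02]
  ]
}}

```text
clock: 32.7
tcp_pos: [604.1, -175.8, 28.3]
tcp_rot: [[-1.0, -0.012, -0.007], [-0.012, 1.0, 0.001], [0.007, 0.001, -1.0]]
force: [-8.1, 0.1, -1.4]
opening: 37.0
```

```bash
python3 go.py 604 -175.8 28 3.154
```

```text
pos [ 604.1425 -175.7783   28.316 ] yaw -3.129557586259584 shift [ 0.1405 -0.0203  0.3169] turn [ 0.0008 -0.0068 -0.0004] F [-8.0769  0.0951 -1.4244] t 32.7 open 37.00613749491802
q [ 0.8925  0.9255 -0.9659  1.7093  0.8855  1.0147  1.18  ]
```

Request:
{"method": "move_arm", "body": {
  "rows": [
    [0,0,0.0001,0,0,0,0.02],
    [0,0,0,0,0,0,0.05],
    [0,0,0,0,0,0,0.07],
    [0,0,0,0,0,0,0.0918],
    [0,0,0,0,0,0,0.0918],
    [0,0,-0.01,0,0,0,0.0918],
    [0,0,-0.02,0,0,0,0.0918],
    [0,0,-0.025,0,0,0,0.0918],
    [0,0,-0.025,0,0,0,0.0918],
    [0,0,-0.015,0,0,0,0.0918]
  ]
}}

```text
clock: 33.95
tcp_pos: [609.9, -175.4, 133.0]
tcp_rot: [[-1.0, -0.013, 0.004], [-0.013, 1.0, 0.001], [-0.004, 0.001, -1.0]]
force: [0.6, -1.2, -0.8]
opening: 91.7
```

```bash
python3 go.py 487 -268 120 3.154
```

```text
pos [ 609.8861 -175.3966  132.9549] yaw -3.128876396624564 shift [124.1052 -91.0432  12.3803] turn [0.0008 0.004  0.0003] F [ 0.5861 -1.2462 -0.7749] t 33.95 open 91.65449877480606
q [ 0.9471  0.8096 -1.0722  1.6598  0.7702  1.1485  1.2529]
```

Request:
{"method": "move_arm", "body": {
  "rows": [
    [0.0155,-0.0114,0,0,0,0,0.0918],
    [0.0155,-0.0114,0,0,0,0,0.08],
    [0.0155,-0.0114,0,0,0,0,0.06],
    [0.0155,-0.0114,0,0,0,0,0.04],
    [0.0155,-0.0114,0,0,0,0,0.02],
    [0.0155,-0.0114,0,0,0,0,0],
    [0.0155,-0.0114,0,0,0,0,0],
    [0.0155,-0.0114,0,0,0,0,0],
    [0,0,0,0,0,0,0],
    [0,0,0,0,0,0,0]
  ]
}}

```text
clock: 35.2
tcp_pos: [486.0, -271.4, 142.0]
tcp_rot: [[-1.0, -0.013, 0.011], [-0.013, 1.0, -0.006], [-0.011, -0.006, -1.0]]
force: [0.4, 0.2, 0.4]
opening: 6.2
```

```bash
python3 - <<'E'
from go import *
delta(487,-268,28,3.154)
a=cam('top');b=cam('side')
for n in('top','side'):
  for k in('mirror_optic','mirror_post_mid','clamp_pin'): print(n,k,[(round(q['conf'],2),q['uv'],int(q['region'].sum())) for q in manip.silhouettes(n,k)])
r=lambda i:cv2.resize(i,(390,390),interpolation=2)
cv2.imwrite('pics/p2.png',np.hstack([r(a['pixels'][150:240,310:400]),r(b['pixels'][135:215,220:300])]))
E
```

```text
pos [ 485.9733 -271.3997  142.0482] yaw -3.1284826874015392 shift [  0.1759   4.031  114.0321] turn [-0.0057  0.0109  0.0007] F [0.4383 0.1508 0.3625] t 35.2 open 6.181858222324948
q [ 1.3011  0.7003 -1.1529  1.8596  0.7377  1.0731  1.4397]
top mirror_optic [(0.53, [338.2, 185.8], 59)]
top mirror_post_mid [(0.73, [338.7, 189.6], 260)]
top clamp_pin [(0.66, [326.5, 306.8], 218), (0.61, [259.6, 237.0], 266), (0.39, [362.6, 201.6], 65), (0.28, [334.1, 179.4], 1240)]
side mirror_optic []
side mirror_post_mid [(0.63, [256.8, 183.2], 248)]
side clamp_pin [(0.72, [292.8, 235.8], 219), (0.7, [283.7, 175.9], 244), (0.59, [354.9, 203.8], 186)]
```

View pics/p2.png

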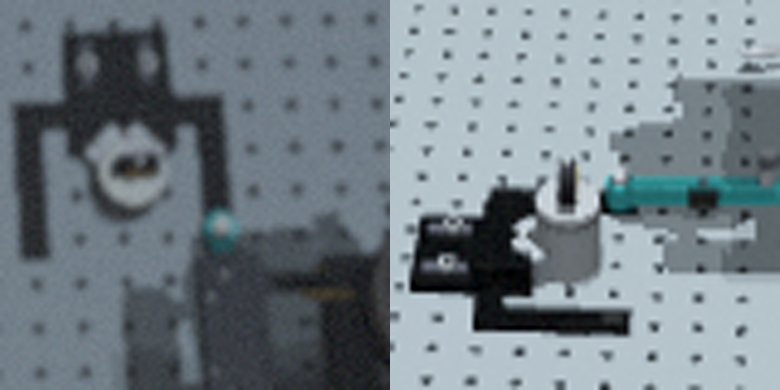

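Request:
{"method": "move_arm", "body": {
  "rows": [
    [0,0.003,0.0135,-0.006,0.011,0,0],
    [0,0,0.0135,0,0,0,0],
    [0,0,0.0135,0,0,0,0],
    [0,0,0.0135,0,0,0,0],
    [0,0,0.0135,0,0,0,0],
    [0,0,0.0135,0,0,0,0],
    [0,0,0.0135,0,0,0,0],
    [0,0,0.0095,0,0,0,0],
    [0,0,0,0,0,0,0],
    [0,0,0,0,0,0,0]
  ]
}}

```text
clock: 36.85
tcp_pos: [484.8, -267.4, 28.5]
tcp_rot: [[-1.0, -0.014, -0.004], [-0.014, 1.0, 0.003], [0.004, 0.003, -1.0]]
force: [0.5, -0.4, 0.6]
opening: 0.4
```

```bash
cat > sw.py <<'E'
# sw.py a gap : delta to tool pose following arm at angle a, tool y = closing dir
import sys
from go import *
a,gap=map(float,sys.argv[1:3]); O=np.array([603.3,-175.7]); w=0.0125
c,s=np.cos(w),np.sin(w); R=np.array([[c,-s],[s,c]])
p=np.array([-28-88*np.sin(a),-50+88*np.cos(a)])-gap*np.array([np.cos(a),np.sin(a)])
x,y=O+R@p; delta(x,y,28,a+w+np.pi/2)
print('ft',manip.sense()['ft_torque'])
E
python3 sw.py 1.594 24
```

```text
pos [ 484.8484 -267.4441   28.5265] yaw -3.1277274070511374 shift [-4.1909 14.2139  0.5522] turn [ 0.0029 -0.0035 -0.0218] F [ 0.4564 -0.4119  0.6089] t 36.85 open 0.3708991899635235
q [ 1.1905  0.8424 -0.9955  1.9059  0.8972  0.9271  1.3283]
ft [ 0.0955 -0.1455 -0.0371]
```

Request:
{"method": "move_arm", "body": {
  "rows": [
    [-0.004,0.005,0.0005,0.003,-0.003,-0.02,0],
    [0,0.005,0,0,0,0,0],
    [0,0.003,0,0,0,0,0],
    [0.0016,0.0071,0,0,0,0.08,0],
    [0.0016,0.0071,0,0,0,0.08,0],
    [0.0016,0.0071,0,0,0,0.08,0],
    [0.0016,0.0071,0,0,0,0.08,0],
    [0.0016,0.0071,0,0,0,0.08,0],
    [0.0016,0.0071,0,0,0,0.08,0],
    [0,0,0,0,0,0,0]
  ]
}}

```text
clock: 38.1
tcp_pos: [486.2, -211.6, 29.6]
tcp_rot: [[-0.896, 0.444, 0.0], [0.444, 0.896, -0.007], [-0.003, -0.006, -1.0]]
force: [1.6, -0.6, 0.1]
opening: 0.3
```

```bash
python3 sw.py 1.1 24; python3 - <<'E'
from h import *
a=cam('top');b=cam('side')
r=lambda i:cv2.resize(i,(390,390),interpolation=2)
cv2.imwrite('pics/p3.png',np.hstack([r(a['pixels'][150:250,310:410]),r(b['pixels'][125:225,230:330])]))
E
```

```text
pos [ 486.1879 -211.6285   29.602 ] yaw 2.681031278421015 shift [1.1538 2.7797 1.5818] turn [-0.006   0.0031 -0.0023] F [ 1.5611 -0.6315  0.1392] t 38.1 open 0.2585799077490599
q [ 1.057   0.7538 -0.9116  1.9715  0.8256  0.8381  0.7863]
ft [ 0.028  -0.1735 -0.0696]
```

View pics/p3.png

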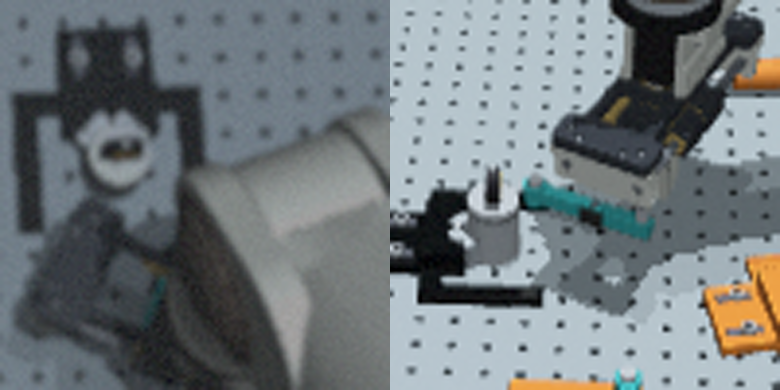

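Request:
{"method": "move_arm", "body": {
  "rows": [
    [0.0026,0.0075,0.0015,-0.006,0.003,0.08,0],
    [0.0016,0.0071,0,0,0,0.08,0],
    [0.0016,0.0071,0,0,0,0.08,0],
    [0.0016,0.0071,0,0,0,0.08,0],
    [0.0016,0.0071,0,0,0,0.08,0],
    [0.0016,0.0071,0,0,0,0.08,0],
    [0.0016,0.0071,0,0,0,0.08,0],
    [0.0016,0.0071,0,0,0,0.08,0],
    [0,0,0,0,0,0,0],
    [0,0,0,0,0,0,0]
  ]
}}

```text
clock: 39.45
tcp_pos: [509.5, -165.4, 26.3]
tcp_rot: [[-0.443, 0.897, -0.009], [0.897, 0.443, -0.001], [0.003, -0.009, -1.0]]
force: [-0.6, -0.0, -0.5]
opening: 0.5
```

```bash
python3 sw.py 0.4 24
```

```text
pos [ 509.5118 -165.3907   26.2933] yaw 2.0292360072370212 shift [ 5.2301 12.7663 -1.7994] turn [-0.0086 -0.0029  0.046 ] F [-0.632  -0.0224 -0.479 ] t 39.45 open 0.4692343179871644
q [ 0.8621  0.7059 -0.7734  1.9518  0.7012  0.7846  0.1387]
ft [-0.0043 -0.1355  0.0236]
```

Request:
{"method": "move_arm", "body": {
  "rows": [
    [0.0018,0.0043,-0.0015,-0.0085,-0.003,0.046,0],
    [0.0018,0.0043,0,0,0,0,0],
    [0.0017,0.0042,0,0,0,0,0],
    [0.0011,0.0044,0,0,0,0.05,0],
    [0.0011,0.0044,0,0,0,0.05,0],
    [0.0011,0.0044,0,0,0,0.05,0],
    [0.0011,0.0044,0,0,0,0.05,0],
    [0,0,0,0,0,0,0],
    [0,0,0,0,0,0,0],
    [0,0,0,0,0,0,0]
  ]
}}

```text
clock: 40.7
tcp_pos: [533.8, -146.2, 27.0]
tcp_rot: [[-0.214, 0.977, -0.003], [0.977, 0.214, -0.0], [0.0, -0.003, -1.0]]
force: [1.0, -1.1, 0.6]
opening: 0.4
```

```bash
python3 sw.py 0.15 24
```

```text
pos [ 533.8347 -146.2208   27.0169] yaw 1.7867942881271996 shift [ 2.1659  4.7431 -0.9962] turn [-0.0029 -0.0002  0.0535] F [ 0.9801 -1.0832  0.552 ] t 40.7 open 0.4297720603551222
q [ 0.7711  0.7031 -0.7184  1.9138  0.6536  0.7771 -0.1022]
ft [-0.0777 -0.0962 -0.0152]
```

Request:
{"method": "move_arm", "body": {
  "rows": [
    [0.0011,0.0024,-0.0008,-0.003,0,0.053,0],
    [0.0011,0.0024,0,0,0,0,0],
    [0.0006,0.0022,0,0,0,0.025,0],
    [0.0006,0.0022,0,0,0,0.025,0],
    [0.0006,0.0022,0,0,0,0.025,0],
    [0.0005,0.001,0,0,0,0.02,0],
    [0.0002,0.001,0,0,0,0.01,0],
    [0.0002,0.001,0,0,0,0.01,0],
    [0,0,0,0,0,0,0],
    [0,0,0,0,0,0,0]
  ]
}}

```text
clock: 41.95
tcp_pos: [546.7, -139.7, 27.3]
tcp_rot: [[-0.042, 0.999, -0.002], [0.999, 0.042, -0.0], [0.0, -0.002, -1.0]]
force: [-2.2, -1.0, -0.5]
opening: 0.3
```

```bash
python3 sw.py 0.0 24
```

```text
pos [ 546.7166 -139.7196   27.3112] yaw 1.6124854706773009 shift [ 1.1941  4.1642 -0.6985] turn [-0.0023 -0.      0.0292] F [-2.217  -1.0178 -0.5163] t 41.95 open 0.2974541992512525
q [ 0.7209  0.7017 -0.6782  1.888   0.6178  0.7752 -0.2597]
ft [-0.0969  0.1065  0.0156]
```

Creep on at 0.5 mm/row.

Request:
{"method": "move_arm", "body": {
  "rows": [
    [0.0005,0.0006,-0.0005,-0.002,0,0.01,0],
    [0.0003,0.0006,0,0,0,0.01,0],
    [0.0002,0.0006,0,0,0,0.005,0],
    [0,0.0006,0,0,0,0,0],
    [0,0.0006,0,0,0,0,0],
    [0,0.0006,0,0,0,0,0],
    [0,0.0006,0,0,0,0,0],
    [0,0.0006,0,0,0,0,0],
    [0,0.0006,0,0,0,0,0],
    [0,0.0006,0,0,0,0,0]
  ]
}}

```text
clock: 43.2
tcp_pos: [552.1, -138.5, 27.5]
tcp_rot: [[-0.015, 1.0, -0.002], [1.0, 0.015, 0.0], [0.0, -0.002, -1.0]]
force: [-3.2, 0.2, 2.7]
opening: 0.4
```

```bash
python3 sw.py 0.0 24
```

```text
pos [ 552.0893 -138.4806   27.5106] yaw 1.5856373523754095 shift [ 0.1465 -1.2591 -0.4868] turn [-0.002  -0.0002  0.0023] F [-3.1761  0.1538  2.6649] t 43.2 open 0.412527651183684
q [ 0.71    0.7054 -0.6718  1.876   0.6119  0.7791 -0.2835]
ft [-0.0911  0.5541  0.0247]
```

Request:
{"method": "move_arm", "body": {
  "rows": [
    [0,0.0005,-0.0008,-0.002,0,0,0],
    [0,0.0005,-0.0005,0,0,0,0],
    [0,0.0006,0,0,0,0,0],
    [0,0.0006,0,0,0,0,0],
    [0,0.0006,0,0,0,0,0],
    [0,0.0006,0,0,0,0,0],
    [0,0.0006,0,0,0,0,0],
    [0,0.0006,0,0,0,0,0],
    [0,0.0006,0,0,0,0,0],
    [0,0.0006,0,0,0,0,0]
  ]
}}

```text
clock: 44.45
tcp_pos: [552.6, -138.4, 28.0]
tcp_rot: [[-0.015, 1.0, -0.011], [1.0, 0.015, -0.001], [-0.001, -0.011, -1.0]]
force: [-6.4, -0.4, 2.7]
opening: 0.4
```

```bash
python3 sw.py 0.0 24; python3 - <<'E'
from h import *
a=cam('top');b=cam('side')
r=lambda i:cv2.resize(i,(390,390),interpolation=2)
cv2.imwrite('pics/p4.png',np.hstack([r(a['pixels'][150:230,300:380]),r(b['pixels'][150:220,225:295])]))
E
```

```text
pos [ 552.5742 -138.4116   28.0346] yaw 1.5853948633164563 shift [ 0.0842 -1.7436  0.0532] turn [-0.0107  0.0007  0.0021] F [-6.4445 -0.3787  2.7198] t 44.45 open 0.4297602468650944
q [ 0.7061  0.7091 -0.6717  1.8673  0.6089  0.7929 -0.2819]
ft [-0.0562  0.9284  0.0084]
```

View pics/p4.png

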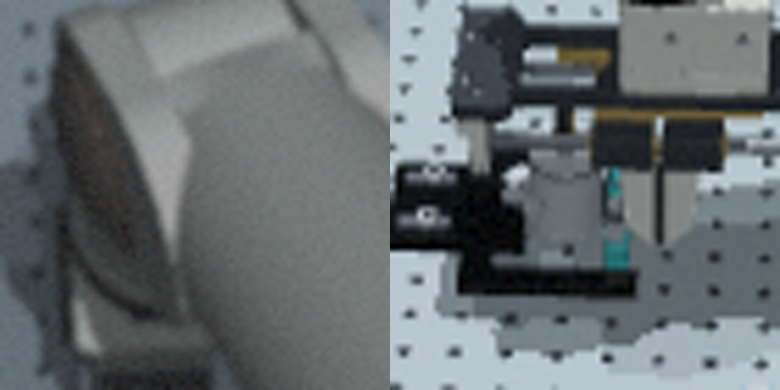

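Request:
{"method": "move_arm", "body": {
  "rows": [
    [0,-0.003,0,0,0,0,0],
    [0,-0.006,0,0,0,0,0],
    [0,-0.01,0,0,0,0,0],
    [0,-0.01,0,0,0,0,0],
    [0,0,-0.02,0,0,0,0],
    [0,0,-0.03,0,0,0,0],
    [0,0,-0.03,0,0,0,0],
    [0,-0.03,-0.03,0,0,0,0],
    [0.0,-0.05,0,0,0,0,0],
    [0,-0.05,0,0,0,0,0]
  ]
}}

```text
clock: 45.8
tcp_pos: [399.6, -139.5, 149.8]
tcp_rot: [[-0.019, 1.0, 0.008], [1.0, 0.019, -0.002], [-0.002, 0.008, -1.0]]
force: [-0.9, -0.6, 0.8]
opening: 0.7
```

Request:
{"method": "move_arm", "body": {
  "rows": [
    [-0.05,0,0,0,0,0,0],
    [-0.05,0,0,0,0,0,0],
    [-0.05,0,0,0,0,0,0],
    [-0.05,0,0,0,0,0,0],
    [-0.05,0,0,0,0,0,0],
    [-0.05,0,0,0,0,0,0],
    [-0.05,0,0,0,0,0,0],
    [-0.05,0,0,0,0,0,0],
    [0,0,0,0,0,0,0],
    [0,0,0,0,0,0,0]
  ]
}}

```text
clock: 47.05
tcp_pos: [407.2, -552.9, 169.2]
tcp_rot: [[-0.024, 1.0, 0.016], [1.0, 0.025, -0.019], [-0.02, 0.016, -1.0]]
force: [-0.4, 0.5, -0.5]
opening: 0.3
```

```bash
python3 - <<'E'
from go import *
from yaw import yawfit
delta(0,0,0,0)
a=cam('top');b=cam('side')
r=lambda i:cv2.resize(i,(390,390),interpolation=2)
cv2.imwrite('pics/p5.png',np.hstack([r(a['pixels'][150:230,300:380]),r(b['pixels'][150:220,225:295])]))
for c in (a,b): print(yawfit(c,602.5,-175.7)[:3])
E
```

```text
pos [ 407.2025 -552.9422  169.1674] yaw 1.5952727669070887 shift [ 565.9723 -395.9631  151.8724] turn [0.0279 0.0029 1.5953] F [-0.4261  0.4529 -0.4614] t 47.05 open 0.3485479343723845
q [ 1.3637  0.6735 -0.7047  1.5189  0.4738  1.098   0.5835]
[(0.8987079783748815, 0.05, 2, 0), (0.8983536544139821, 0.0, 2, 0), (0.8967904808113671, -0.05, 2, 0)]
[(0.8362386949135362, 0.05, -2, 4), (0.8307554540057768, 0.1, -2, 4), (0.8277697738873835, 0.0, -2, 4)]
```

View pics/p5.png

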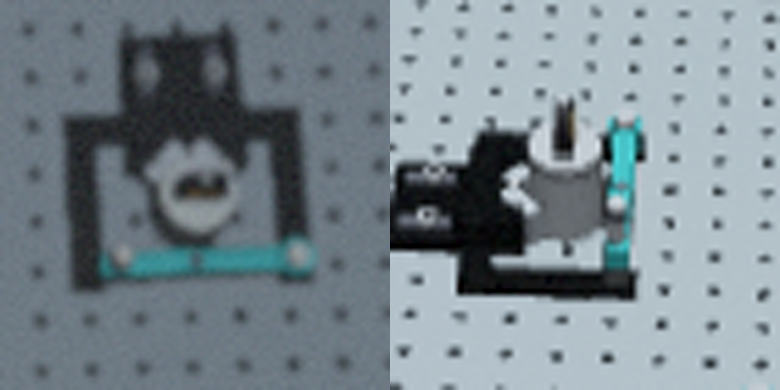

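```bash
python3 -c "
from cell import manip
print(manip.close_job())"
```

```text
the job is handed in; nothing more can be done
None
```

The gold-mirror pillar is in the black clamp with the teal arm shut on it. I handed the job in at about 47 s of the 67 s allowed.

- **Carry and placement:** I gripped the pillar by its steel only, turned it about 0.45 rad and stood it in front of the V with the mirror facing out.
- **Seating:** With the arm open I slid it home until it stopped. It then held a steady push of about 8 N with a sideways force of only 0.1 N. Nudging it left and right moved it only about 0.15 mm, with roughly equal force both ways, so both faces were carrying.
- **Closing:** I swung the arm by its pin until it stalled at 6.4 N. By my estimate that puts about 9 N on the pad.

**Last checks:** In the final pictures the pillar sits in the V with the arm across it and the robot clear. The mirror's yaw fits at about 0.05 rad or less from the two cameras, against the clamp's 0.01.

- **Camera disagreement:** The two views place the pillar a few mm apart. That is slightly more than the 2 mm calibration error, so the seating rests on the force readings rather than the pictures.
- **Push force:** The reported push peaked at 8.4 N, the low end of the 8 to 12 N advised, and the table carried part of it. The force on each face was not measured directly.
- **Joint limit:** Early on, above the pillar, the last joint read -2.571 against its -2.57 limit. I turned the tool half round straight away to move off it.

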